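Set up for chopping dovetails with the heavier mallet

TASK

Stand the marked-out board on its long plain edge in the groove of the dark wooden stand, pushed fully down and with neither end sticking out of the groove, and let go of it. Then lift the two look-alike mallets off the bench in turn by their handles to feel which is heavier; leave the lighter one standing upright on the bench and finish while still holding the heavier one in the gripper, still and upright with its head down, clear above the middle of the board. Do not let a mallet or the board fall over, and leave everything else on the bench where it is.

Things in the scene. Friction and masses are not known exactly. Their poses are not given: they have to be found in the camera images.
- stand: Dark wooden stand fixed to the bench, 160 (x) by 90 (y) by 42 mm high, with one straight groove along its x axis, open at the top and at both ends. Groove 21 mm wide, floor 12 mm above the bench, flaring to 29 mm wide over the top 8 mm. Origin: centre of the underside, at bench level under the middle of the groove; z up.
- board: Oak-coloured board standing on its long edge on the bench: 120 mm long (x), 18 mm thick (y), 90 mm high (z), 0.14 kg, dovetail lines pencilled near its upper edge. Origin: centre of its lower edge face; z up. Either end may go to either end of the groove; seated, its origin is 12 mm above the bench and its top edge 102 mm.
- mallet_1: Turned brown wooden mallet standing on its head, handle up. The two look alike but one, metal-cored, weighs about double (0.25 to 0.33 and 0.55 to 0.72 kg); only felt. Head 62 mm in diameter, 72 high, 58 mm flat foot; straight round handle 24 mm in diameter from 86 to 166 mm above the foot; 177 mm tall. Origin: centre of the foot; z up the handle.
- mallet_2: Turned brown wooden mallet standing on its head, handle up. The two look alike but one, metal-cored, weighs about double (0.25 to 0.33 and 0.55 to 0.72 kg); only felt. Head 62 mm in diameter, 72 high, 58 mm flat foot; straight round handle 24 mm in diameter from 86 to 166 mm above the foot; 177 mm tall. Origin: centre of the foot; z up the handle.
- glue_bottle: White glue bottle, 56 mm in diameter, 170 mm tall, standing; leave alone. Origin: centre of the underside.
- wax_tin: Flat wax tin, 76 mm in diameter, 50 mm high, standing; leave alone. Origin: centre of the underside.
- jar: Amber glass jar, 60 mm in diameter, 90 mm high, standing; leave alone. Origin: centre of the underside.
- chisel: Chisel lying along its x axis, 220 mm long, 24 mm high; leave alone. Origin: its middle, at bench level.
- try_square: Try square lying flat: wooden stock 110 mm along y at its -x end, steel blade 160 by 30 mm along x, 18 mm high; leave alone. Origin: near the middle of the blade's length, at bench level.
- offcut: Small wood offcut, 70 by 45 by 22 mm; leave alone. Origin: centre of the underside.
- gauge: Wooden marking gauge lying along its x axis, 200 mm long, head 60 mm wide and 36 mm high; leave alone. Origin: its middle, at bench level.

How it is judged:
By the outcome, as a careful person would: the job done as asked, in the order asked, and still so for the second after the job is handed in, while the arm keeps its last pose, push and grip.
It also fails if it takes over 72 s, if anything falls off the work surface, if the arm or the gripper's body presses on something with over 40 N, if the wrist force passes 120 N, or if a joint passes its speed limit or range.

ROBOT

A 7-joint arm with a two-finger parallel gripper is mounted at the origin on the work surface. World frame = base frame: x ahead of the robot, y to its left, z up, the work surface at z = 0. Lengths are in m, angles in rad, forces in N, time in s.
With the tool pointing down it reaches from about 0.35 to 0.9 m from the base axis. Payload 19.9 kg.
Tool frame: the origin (TCP) lies midway between the tips of the shut fingers; the grasp point (between the pads) lies 19 mm behind it (r.grasp_offset is the distance from the TCP to the grasp point, in m); z points along the fingers, y is the line along which they close (so a half turn about z gives the same grasp; the last joint's range is limited). The gripper opens to 85 mm and grips with 20 to 120 N. Pads are 22 mm wide; open, the fingers measure 114 mm over their backs; the gripper's body (76 mm by 85 mm) begins 54 mm behind the grasp point. The pads swing forward as they close: fully open they stand 13 mm farther back than shut.
Start: joints at [-1.272, 0.417, -0.01, 1.614, 0.005, 1.111, -0.053], TCP at [0.208, 0.589, 0.231] pointing down, gripper open.
Joint ranges: [-2.81, 2.81], [-0.39, 2.02], [-1.27, 1.25], [0.06, 2.57], [-1.19, 4.33], [0.19, 2], [-2.82, 2.82]. Speed limits (rad/s): [1.89, 1.89, 2.39, 2.39, 3.01, 3.01, 3.01].

INTERFACE

Orientations are given as a unit quaternion [w, x, y, z].
In Python, from rig import r gives the robot as it stands.
- The arm moves only by the shell command python3 -m handwheel 'ROWS' [FORCE]. ROWS is a JSON object of lists of equal length, an entry for each row: "offset": the shift along the world's x, y, z in units of 40 mm (1.0 is 40 mm), a list of three; "angular": the turn, a rotation vector about the world's x, y, z in units of 5 degrees (1.0 is 5 degrees), a list of three; "hand": the gripper's target within -1 to 1 (shut at 1, half-way at 0, fully open at -1). In form: {"offset": [[tx, ty, tz], ...], "angular": [[ax, ay, az], ...], "hand": [hand, ...]}. A call has 1 to 12 rows; each row shifts and turns the commanded pose from where the row before left it; what a row does not reach is not made up. A row lasts 1/10 s, in which the tool goes at most 50 mm and 8.59 degrees, less where a joint would pass 70% of its speed; a pose out of reach is approached as far as the arm can. A call is refused whole if a number of a shift passes 1 or a number of a turn 1, either way. A call with a gripper value outside its range is refused whole. The fingers move at their own pace and stop on an object; FORCE is the grip in N (left out, the last holds). Time passes only in rows, so rows that do not move let the fingers close. It gives the time, the measured TCP pose, the force, the opening and the grip force at its end, in the units of the state.
- r.sense(): the state, without advancing time (a new reading comes with each control period).
- r.read_camera(name): name is "scene" or "top"; returns a dict with "image" (400x640x3 uint8, blue, green, red), "intrinsics" (3x3 intrinsics, pixels), "R" (3x3) and "t" (3): a world point X has camera coordinates R X + t. Camera axes: x right, y down, z forward; pixel columns grow to the right and rows downward; lengths in m; the calibration is good to about 2 mm. A picture is of the moment at which its call begins. There is no depth.
- r.finish_job(): hands the job in; it is judged then, once.
The state is a dict: "time": time; "joints": joint angles; "joint_velocities": joint speeds; "tau": joint torques, N m; "ee_pos": TCP position; "tool_rot": TCP orientation; "contact_force": force on the tool from outside, world axes, zero at the start; "moment": the same for the moment, N m; "opening": opening from 0.0 (shut) to 1.0 (fully open); "grasp_force": force on a finger pad.
Only numpy, scipy, OpenCV 4.12 (cv2) and the standard library are available. Lean on these libraries where they do the work, as an engineer would, in place of code of your own. Each camera call takes 0.05 s, during which the arm holds its last target. There are 200 camera calls.

## Working session

There is one attempt and no reset: what is moved stays moved. The work goes in short steps, Python scripts to look and compute and a shell command to move; the robot and the scene stay as the last step left them, time stands still between calls to the robot, and variables do not carry over. Pictures are saved under pics/ and viewed, at most 10 in all, crops included, and the job is handed in when it is done.

```bash
mkdir -p pics; ls
python3 - <<'E'
from rig import r
import cv2,numpy as np
for n in("scene","top"):
    c=r.read_camera(n); cv2.imwrite(f"pics/{n}0.png",c["image"]); np.savez(f"{n}0.npz",**c)
    print(n,np.round(c["intrinsics"],1).tolist(),np.round(c["R"],3).tolist(),np.round(c["t"],3).tolist())
s=r.sense();print({k:np.round(v,3).tolist() for k,v in s.items()},r.grasp_offset)
E
```

```text
pics
scene [[381.7, 0.0, 321.6], [0.0, 381.7, 199.8], [0.0, 0.0, 1.0]] [[0.684, 0.73, -0.013], [0.555, -0.531, -0.64], [-0.474, 0.431, -0.768]] [-0.406, -0.291, 1.184]
top [[416.1, 0.0, 314.6], [0.0, 416.1, 199.8], [0.0, 0.0, 1.0]] [[0.021, -1.0, 0.004], [-0.979, -0.021, -0.203], [0.203, 0.001, -0.979]] [0.001, 0.553, 1.074]
{'time': 0.1, 'joints': [-1.272, 0.418, -0.01, 1.614, 0.005, 1.111, -0.053], 'joint_velocities': [-0.001, -0.002, -0.002, -0.003, 0.001, -0.0, -0.002], 'tau': [0.002, -86.584, 0.681, -43.564, 0.019, 0.005, 0.0], 'ee_pos': [0.208, 0.589, 0.231], 'tool_rot': [-0.0, 0.169, 0.986, -0.001], 'contact_force': [-0.375, -0.691, -0.058], 'moment': [-0.065, 0.038, 0.018], 'grasp_force': 0.0, 'opening': 1.001} 0.0187
```

View pics/scene0.png

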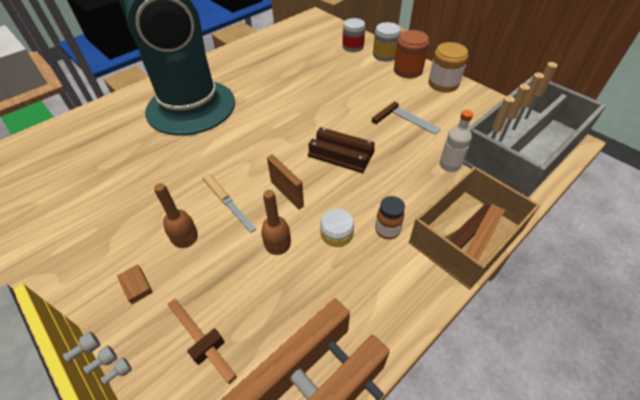

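View pics/top0.png

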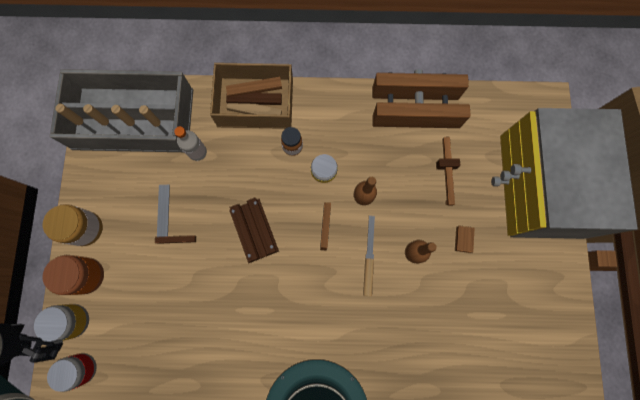

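The scene view shows the board near (285,180), the stand near (341,150), and the mallets near (178,220) and (275,225). In the top view they are at: board (325,226), stand (254,230), mallets (366,190) and (419,251), with the chisel at (370,255) between them.

```bash
cat > h.py <<'E'
import numpy as np,cv2
def load(n,tag="0"): return dict(np.load(f"{n}{tag}.npz"))
def cast(c,uv,z):
    uv=np.atleast_2d(np.array(uv,float)); d=np.c_[uv,np.ones(len(uv))]@np.linalg.inv(c["intrinsics"]).T@c["R"]
    o=-c["R"].T@c["t"]; return o+d*((z-o[2])/d[:,2])[:,None]
def proj(c,X):
    p=(np.atleast_2d(X)@c["R"].T+c["t"])@c["intrinsics"].T; return p[:,:2]/p[:,2:]
E
python3 - <<'E'
from h import *
c=load("top"); im=c["image"]; print(-c["R"].T@c["t"])
hsv=cv2.cvtColor(im,cv2.COLOR_BGR2HSV)
for n,p in dict(board=(325,235),bench=(340,270),stand=(240,215),groove=(254,230),mal=(415,252),chis=(369,280)).items(): print(n,hsv[p[1],p[0]])
x0,y0,x1,y1=215,170,475,310
lab=cv2.cvtColor(im,cv2.COLOR_BGR2LAB).astype(int)
bg=cv2.medianBlur(im,101); 
m=(hsv[...,2]<120).astype(np.uint8)*255
n,l,st,ce=cv2.connectedComponentsWithStats(m)
for i in range(1,n):
    x,y,w,h,a=st[i]
    if a>60 and x0<x<x1 and 130<y<y1:
        pts=np.argwhere(l==i)[:,::-1].astype(np.float32)
        print(i,st[i],ce[i].round(1),cv2.minAreaRect(pts))
crop=im[175:275,225:445]; a=cv2.resize(crop,None,fx=3.6,fy=3.6,interpolation=cv2.INTER_CUBIC)
b=cv2.resize(m[175:275,225:445],(a.shape[1],a.shape[0]),interpolation=0)
b=a*(b[...,None]>0)
cv2.imwrite("pics/crop.png",np.vstack([a,b])[:,:][:600*2])
v=np.vstack([a,b]); print(v.shape); cv2.imwrite("pics/crop.png",cv2.resize(v,(660,600)))
E
```

```text
[0.32254276 0.01207068 1.1638534 ]
board [ 13 145 111]
bench [ 17 101 156]
stand [  9 142  63]
groove [ 11 150  68]
mal [ 13 159  98]
chis [ 17 104 149]
6 [436 138  25  69 527] [447.3 172. ] ((446.63580322265625, 171.86703491210938), (24.329153060913086, 66.1448745727539), 8.746162414550781)
7 [311 161  27  22 142] [322.2 176.4] ((321.8055114746094, 173.35775756835938), (26.896455764770508, 17.562698364257812), 17.744670867919922)
9 [353 177  24  29 512] [365.3 191.8] ((364.5, 191.0), (28.0, 23.0), 90.0)
12 [ 229  197   50   67 1964] [253.3 229.6] ((253.02737426757812, 229.23973083496094), (59.92506790161133, 33.5908088684082), 69.44395446777344)
14 [396 201  41   2  76] [416.  201.5] ((416.0, 201.5), (40.0, 1.0), -0.0)
15 [320 203  11  48 338] [324.9 226.6] ((325.13525390625, 226.5123291015625), (7.786073684692383, 47.53126525878906), 5.194429397583008)
17 [363 216  11  79 304] [369.1 243.8] ((369.1931457519531, 255.18276977539062), (7.889321327209473, 78.39495086669922), 4.763641834259033)
18 [455 226  19  28 453] [463.8 239.1] ((464.0, 239.5), (27.0, 18.0), 90.0)
21 [405 239  31  25 558] [418.8 250.8] ((419.2059631347656, 251.67649841308594), (29.346811294555664, 24.496097564697266), 14.03624439239502)
(720, 792, 3)
```

View pics/crop.png

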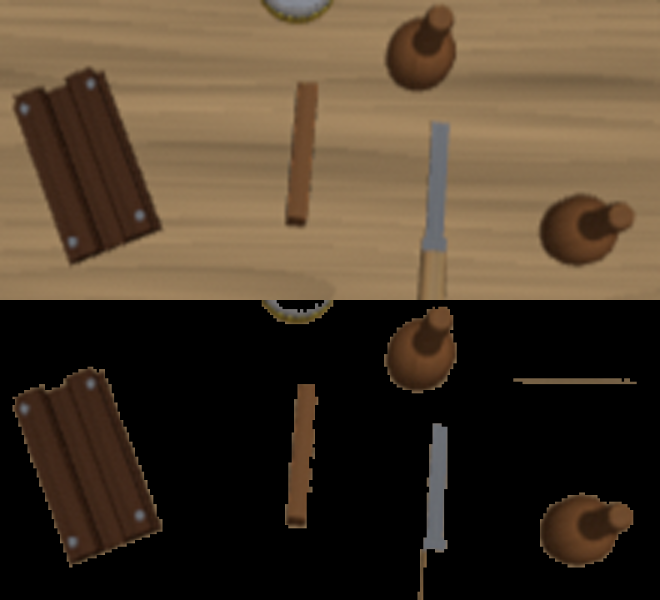

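The crop (3 px per pixel) shows the stand's four screws, with its groove running between them. The board's top face is centred near pixel (325.8,225.2), and the mallet handle tops are near (371.7,181.3) and (431.7,247).

Run:
```python
from h import *
c=load("top"); im=c["image"]; hsv=cv2.cvtColor(im,cv2.COLOR_BGR2HSV)
P=lambda l:[(225+u/3-.33,175+v/3-.33) for u,v in l]
# stand screws
sub=hsv[190:270,225:285]; m=((sub[...,1]<110)&(cv2.erode((hsv[...,2]<140).astype(np.uint8),np.ones((2,2)))[190:270,225:285]>0)).astype(np.uint8)
n,l,st,ce=cv2.connectedComponentsWithStats(m); 
sc=P([(24,108),(90,83),(139,215),(72,242)]); 
ref=[]
g=hsv[...,1].astype(float)
for u,v in sc:
    uu,vv=int(round(u)),int(round(v)); w=np.clip(130-g[vv-2:vv+3,uu-2:uu+3],0,None); Y,X=np.mgrid[vv-2:vv+3,uu-2:uu+3]; ref.append(((w*X).sum()/w.sum(),(w*Y).sum()/w.sum()))
S=cast(c,ref,.042); print("screws",S.round(4).tolist(),"ctr",S.mean(0).round(4))
e=lambda a,b:np.degrees(np.arctan2(*(S[b]-S[a])[[1,0]]))
print([round(e(*k),2) for k in((0,3),(1,2),(0,1),(3,2))],[round(np.linalg.norm(S[a]-S[b]),4) for a,b in((0,3),(1,2),(0,1),(3,2))])
print("stand corners",cast(c,P([(14,97),(100,68),(161,229),(72,264)]),.042).round(4).tolist())
B=cast(c,P([(298,82),(318,82),(307,219),(286,219)]),.09); print("board",B.round(4).tolist(),B.mean(0).round(4))
d=(B[3]+B[2]-B[0]-B[1])/2; print(np.degrees(np.arctan2(d[1],d[0])),np.linalg.norm(d))
for p in((440,19),(620,216)):print("mallet",cast(c,P([p]),.175).round(4))
# groove profile: perpendicular saturation/value profile across the stand's middle, averaged along
v=hsv[...,2].astype(np.float32); a=(S[3]-S[0])/np.linalg.norm(S[3]-S[0]); b=np.array([-a[1],a[0],0])
t=np.arange(-.05,.0505,.002)
pr=[]
for s in t:
    q=proj(c,S.mean(0)+b*s+a*np.linspace(-.055,.055,60)[:,None]).astype(np.float32)
    pr.append(cv2.remap(v,q[:,:1].copy(),q[:,1:].copy(),1).mean())
print(b.round(3),[(int(s*1e3),int(x)) for s,x in zip(t,pr)])
c2=load("scene"); 
for X in list(S)+[S.mean(0)]+list(B): print(proj(c2,X).round(1).tolist(),end=' ')
im2=c2["image"][110:270,140:390]; cv2.imwrite("pics/sc.png",cv2.resize(im2,None,fx=3.2,fy=3.2,interpolation=cv2.INTER_CUBIC))
```

```text
screws [[0.5202, 0.2365, 0.042], [0.5449, 0.177, 0.042], [0.4254, 0.1271, 0.042], [0.4004, 0.1861, 0.042]] ctr [0.4727 0.1817 0.042 ]
[np.float64(-157.18), np.float64(-157.34), np.float64(-67.42), np.float64(-67.02)] [np.float64(0.1299), np.float64(0.1294), np.float64(0.0644), np.float64(0.064)]
stand corners [[0.5306, 0.2462, 0.042], [0.5594, 0.1689, 0.042], [0.4133, 0.1073, 0.042], [0.3807, 0.1852, 0.042]]
board [[0.5404, -0.0121, 0.09], [0.5408, -0.0296, 0.09], [0.4206, -0.0217, 0.09], [0.4202, -0.0037, 0.09]] [ 0.4805 -0.0168  0.09  ]
176.12391074825874 0.1204425297447795
mallet [[ 0.5781 -0.1253  0.175 ]]
mallet [[ 0.4204 -0.2667  0.175 ]]
[ 0.388 -0.922  0.   ] [(-50, 147), (-48, 147), (-46, 148), (-44, 145), (-41, 123), (-39, 88), (-37, 68), (-35, 63), (-33, 62), (-31, 60), (-29, 60), (-27, 63), (-25, 65), (-23, 65), (-21, 65), (-19, 65), (-17, 64), (-15, 60), (-13, 52), (-11, 46), (-9, 41), (-7, 46), (-5, 58), (-3, 61), (-1, 60), (0, 61), (2, 64), (4, 65), (6, 65), (8, 64), (10, 60), (12, 53), (14, 55), (16, 61), (18, 63), (20, 61), (22, 61), (24, 62), (26, 65), (28, 65), (30, 65), (32, 65), (34, 64), (36, 60), (38, 51), (40, 50), (42, 55), (44, 62), (46, 88), (48, 126), (50, 144)]
[[367.8, 141.2]] [[359.1, 156.8]] [[313.0, 143.2]] [[322.8, 128.6]] [[340.3, 142.2]] [[300.9, 181.0]] [[295.0, 185.1]] [[264.6, 156.2]] [[270.5, 152.5]]
```

View pics/sc.png

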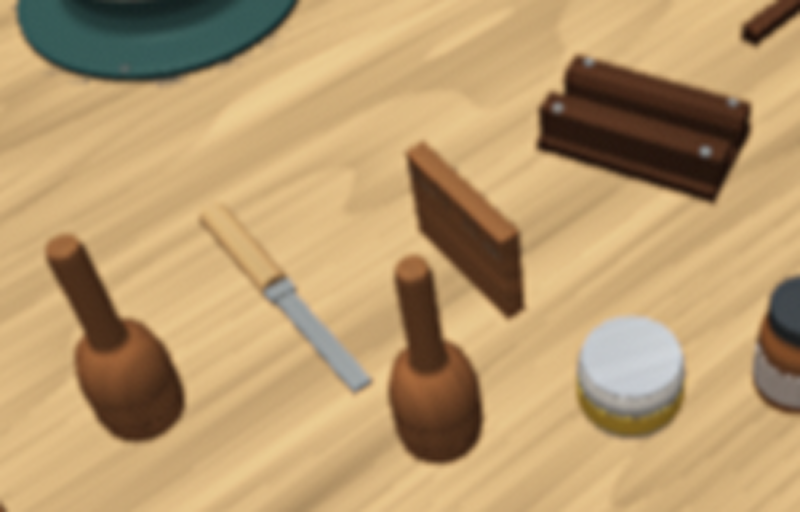

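The scene view agrees with the projected points: predicted screw (367.8,141.2) against seen (369.4,141.9). The stand centre is about (0.473,0.182) with the groove at 22.7°. The board is at (0.4805,-0.017) at -3.9°, and the mallets are at (0.578,-0.125) and (0.420,-0.267). I'll move over the board next.

```bash
python3 -m handwheel '{"offset":[[0.43,-0.95,0],[0.43,-0.95,0],[0.43,-0.95,0],[0.43,-0.95,0],[0.43,-0.95,0],[0.43,-0.95,0],[0.43,-0.95,0],[0.43,-0.95,0],[0.43,-0.95,0],[0.43,-0.95,0],[0.43,-0.95,0],[0.43,-0.95,0]],"angular":[[0,0,0.26],[0,0,0.26],[0,0,0.26],[0,0,0.26],[0,0,0.26],[0,0,0.26],[0,0,0.26],[0,0,0.26],[0,0,0.26],[0,0,0.26],[0,0,0.26],[0,0,0.26]],"hand":[-0.2,-0.2,-0.2,-0.2,-0.2,-0.2,-0.2,-0.2,-0.2,-0.2,-0.2,-0.2]}' 40
cat > st.py <<'E'
import sys,numpy as np
from rig import r
from scipy.spatial.transform import Rotation as Ro
s=r.sense();q=s["tool_rot"];M=Ro.from_quat([q[1],q[2],q[3],q[0]]).as_matrix()
print("t",round(s["time"],2),"p",np.round(s["ee_pos"],4),"yaw_y",round(np.degrees(np.arctan2(M[1,1],M[0,1])),2),"z",M[:,2].round(3),"F",np.round(s["contact_force"],1),"M",np.round(s["moment"],2),"op",round(s["opening"],3),"g",round(s["grasp_force"],1),"v",round(float(np.abs(s["joint_velocities"]).max()),3))
if len(sys.argv)>1:
    t=np.array([float(a) for a in sys.argv[1:5]]); print("units",((t[:3]-s["ee_pos"])/.04).round(3),"yaw u",round((t[3]-np.degrees(np.arctan2(M[1,1],M[0,1])))/5,3))
E
python3 st.py .4805 -.0168 .15 86.1
```

```text
time: 1.3
ee_pos: [0.415, 0.1316, 0.2313]
tool_rot: [0.0, 0.033, 0.999, 0.0]
contact_force: [0.8, -0.4, -0.4]
opening: 0.602
grasp_force: 0.0
t 1.3 p [0.415  0.1316 0.2313] yaw_y 86.19 z [ 0.  0. -1.] F [ 0.8 -0.4 -0.4] M [0.02 0.   0.05] op 0.602 g 0.0 v 1.237
units [ 1.638 -3.709 -2.033] yaw u -0.018
```

```bash
python3 -m handwheel '{"offset":[[0.41,-0.93,-0.2],[0.41,-0.93,-0.4],[0.41,-0.93,-0.4],[0.41,-0.92,-0.5],[0,0,-0.5],[0,0,0],[0,0,0]],"angular":[[0,0,0],[0,0,0],[0,0,0],[0,0,0],[0,0,0],[0,0,0],[0,0,0]],"hand":[-0.2,-0.2,-0.2,-0.2,-0.2,-0.2,-0.2]}' >/dev/null
python3 st.py .4805 -.0168 .046 86.1
python3 - <<'E'
from rig import r
import cv2
im=r.read_camera("top")["image"]; im2=r.read_camera("scene")["image"]
a=cv2.resize(im[170:280,250:400],None,fx=2.6,fy=2.6);b=cv2.resize(im2[60:230,200:380],(int(286*180/170),286)); import numpy as np
cv2.imwrite("pics/over.png",np.hstack([a,b]))
E
```

```text
t 2.0 p [ 0.48   -0.0147  0.1515] yaw_y 86.16 z [-0.001 -0.    -1.   ] F [ 1.1 -0.2 -0. ] M [-0.05 -0.    0.01] op 0.604 g 0.0 v 0.024
units [ 0.012 -0.053 -2.637] yaw u -0.013
```

View pics/over.png

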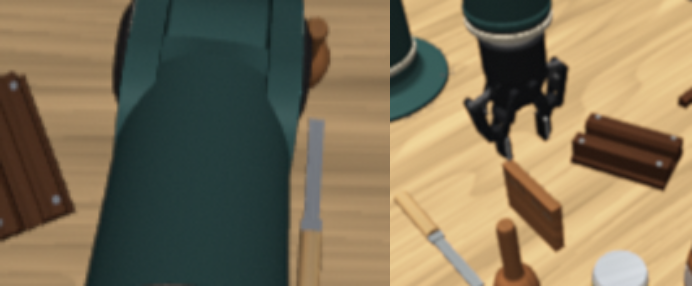

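The gripper is above the board with the fingers either side of it, at about (525,140) against the board top at (533,185). The arm blocks the top view here. Descending and gripping.

```bash
python3 -m handwheel '{"offset":[[0,-0.05,-0.5],[0,0,-0.6],[0,0,-0.6],[0,0,-0.5],[0,0,-0.3],[0,0,-0.13],[0,0,0],[0,0,0],[0,0,0],[0,0,0],[0,0,0],[0,0,0]],"angular":[[0,0,0],[0,0,0],[0,0,0],[0,0,0],[0,0,0],[0,0,0],[0,0,0],[0,0,0],[0,0,0],[0,0,0],[0,0,0],[0,0,0]],"hand":[-0.2,-0.2,-0.2,-0.2,-0.2,-0.2,0.2,0.5,0.8,1,1,1]}' 40
python3 st.py
```

```text
time: 3.3
ee_pos: [0.4806, -0.0171, 0.0467]
tool_rot: [0.0, 0.034, 0.999, 0.0]
contact_force: [-3.2, -0.3, 8.1]
opening: 0.206
grasp_force: 44.4
t 3.3 p [ 0.4806 -0.0171  0.0467] yaw_y 86.13 z [ 0.001  0.    -1.   ] F [-3.2 -0.3  8.1] M [ 0.1   0.39 -0.01] op 0.206 g 44.4 v 0.001
```

```bash
python3 -m handwheel '{"offset":[[0,0,0.3],[0,0,0.6],[0,0,0.8],[0,0,0.6],[-0.02,0.4,0],[-0.03,0.8,0],[-0.03,0.8,0],[-0.03,0.8,0],[-0.03,0.8,0],[-0.03,0.8,0],[-0.03,0.57,0],[0,0,0]],"angular":[[0,0,0],[0,0,0],[0,0,0],[0,0,0],[0,0,0.5],[0,0,0.8],[0,0,0.8],[0,0,0.8],[0,0,0.8],[0,0,0.8],[0,0,0.8],[0,0,0]],"hand":[1,1,1,1,1,1,1,1,1,1,1,1]}' >/dev/null
python3 -m handwheel '{"offset":[[0,0,0],[0,0,0],[0,0,0]],"angular":[[0,0,0],[0,0,0],[0,0,0]],"hand":[1,1,1]}' > /dev/null
python3 st.py .4727 .1817 .1 112.7
python3 - <<'E'
from rig import r
import cv2,numpy as np
for n in("scene","top"):
    c=r.read_camera(n); np.savez(f"{n}1.npz",**c)
    if n=="scene": im2=c["image"]
    else: im=c["image"]
b=cv2.resize(im2[60:190,260:420],None,fx=3.5,fy=3.5,interpolation=2);a=cv2.resize(im[180:285,215:300],None,fx=2.8,fy=2.8)
a=np.pad(a,((0,max(0,b.shape[0]-a.shape[0])),(0,0),(0,0)))
v=np.hstack([b,a[:b.shape[0]]]);print(v.shape);cv2.imwrite("pics/st.png",v)
E
```

```text
t 4.8 p [0.4724 0.1807 0.1381] yaw_y 112.54 z [ 0. -0. -1.] F [-0.   0.1 -1.7] M [-0.02  0.01 -0.07] op 0.204 g 43.0 v 0.003
units [ 0.007  0.025 -0.951] yaw u 0.032
(455, 798, 3)
```

View pics/st.png

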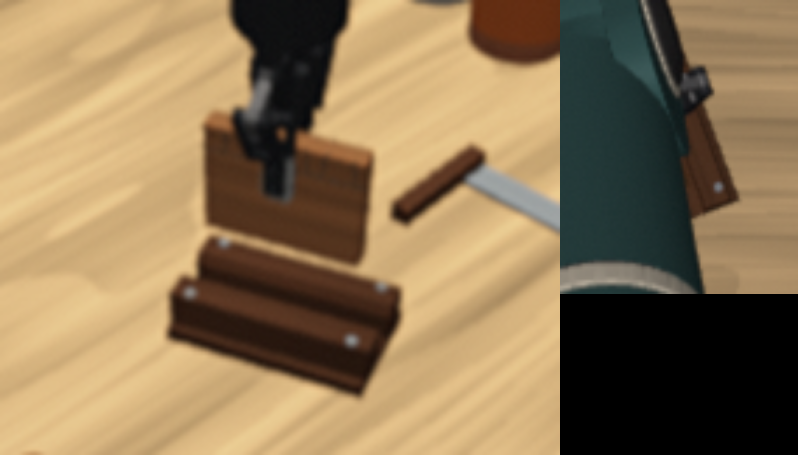

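The scene view shows the board held over the stand and parallel to it. The bottom front corners of the board are at about (318.9,123.4) and (362.3,135.1). I'll check the relative offset in this same view.

Run:
```python
from h import *
c=load("scene","1"); print(-c["R"].T@c["t"])
th=np.radians(22.6);a=np.array([np.cos(th),np.sin(th)]);b=np.array([np.sin(th),-np.cos(th)])
p=lambda u,v:(260+u/3.5-.36,60+v/3.5-.36)
f=lambda X:(np.round((X[:,:2]-[.4727,.1817])@np.c_[a,b]*1e3,1)).tolist()
print("screws a,b mm",f(cast(c,[p(224,242),p(382,287),p(351,340),p(190,292)],.042)))
print("board bottom front",f(cast(c,[p(206,222),p(358,263)],.0915)))
print("board top front/back", f(cast(c,[p(206,126),p(364,164),p(213,113),p(372,150)],.1815)))
```

```text
[ 0.99986932 -0.36841717  0.71786992]
screws a,b mm [[-62.6, -32.2], [67.9, -31.7], [66.7, 31.3], [-62.4, 30.9]]
board bottom front [[-59.2, 6.8], [58.9, 5.4]]
board top front/back [[-53.4, 15.4], [59.2, 12.8], [-55.2, -0.1], [58.9, -3.5]]
```

```bash
python3 -m handwheel '{"offset":[[0.01,0.02,-0.3],[0,0,-0.4],[0,0,-0.3],[0,0,-0.15],[0,0,-0.15],[0,0,-0.1],[0,0,0]],"angular":[[0,0,0.03],[0,0,0],[0,0,0],[0,0,0],[0,0,0],[0,0,0],[0,0,0]],"hand":[1,1,1,1,1,1,1]}' >/dev/null; python3 st.py .4727 .1817 .0587 112.7
```

```text
t 5.6 p [0.4726 0.1824 0.0817] yaw_y 112.78 z [-0. -0. -1.] F [-0.   1.2 -1.3] M [ 0.04  0.03 -0.07] op 0.204 g 43.0 v 0.013
units [ 0.003 -0.016 -0.576] yaw u -0.016
```

```bash
python3 -m handwheel '{"offset":[[0,0,-0.07],[0,0,-0.07],[0,0,-0.07],[0,0,0]],"angular":[[0,0,0],[0,0,0],[0,0,0],[0,0,0]],"hand":[1,1,1,1]}' >/dev/null; python3 st.py .4727 .1817 .0587 112.7
```

```text
t 6.0 p [0.4725 0.1825 0.0734] yaw_y 112.79 z [-0. -0. -1.] F [ 0.2 -0.1 -2.1] M [ 0.14  0.05 -0.03] op 0.208 g 43.0 v 0.009
units [ 0.004 -0.019 -0.367] yaw u -0.017
```

Inside the straight part of the groove, with no side force. Continuing down.

```bash
python3 -m handwheel '{"offset":[[0,0,-0.1],[0,0,-0.1],[0,0,-0.1],[0,0,-0.06],[0,0,-0.03],[0,0,0],[0,0,0]],"angular":[[0,0,0],[0,0,0],[0,0,0],[0,0,0],[0,0,0],[0,0,0],[0,0,0]],"hand":[1,1,1,1,1,1,1]}' >/dev/null; python3 st.py .4727 .1817 .0587 112.7
```

```text
t 6.7 p [0.4725 0.1824 0.0587] yaw_y 112.78 z [-0.  0. -1.] F [-8.  -2.7 20. ] M [-0.47  1.67  0.02] op 0.203 g 46.0 v 0.001
units [ 0.004 -0.017  0.001] yaw u -0.015
```

```bash
python3 -m handwheel '{"offset":[[0,0,0],[0,0,0],[0,0,0],[0,0,0],[0,0,0],[0,0,0]],"angular":[[0,0,0],[0,0,0],[0,0,0],[0,0,0],[0,0,0],[0,0,0]],"hand":[0.5,0.2,0,-0.2,-0.2,-0.2]}' >/dev/null; python3 st.py
python3 -m handwheel '{"offset":[[0,0,0.3],[0,0,0.6],[0,0,0.9],[0,0,0.9],[0,0,0.9],[0,-0.5,0.4],[0,-0.9,0.2],[0,-0.9,0],[0,-0.9,0],[0,-0.9,0],[0,-0.9,0],[0,0,0]],"angular":[[0,0,0],[0,0,0],[0,0,0],[0,0,0],[0,0,0],[0,0,0],[0,0,0],[0,0,0],[0,0,0],[0,0,0],[0,0,0],[0,0,0]],"hand":[-0.2,-0.2,-0.2,-0.2,-0.2,-0.2,-0.2,-0.2,-0.2,-0.2,-0.2,-0.2]}' >/dev/null; python3 st.py
python3 - <<'E'
from rig import r
import cv2,numpy as np
for n in("scene","top"):
    c=r.read_camera(n); np.savez(f"{n}2.npz",**c)
    if n=="scene": im2=c["image"]
    else: im=c["image"]
b=cv2.resize(im2[95:185,290:390],None,fx=4.5,fy=4.5,interpolation=2);a=cv2.resize(im[180:270,215:285],None,fx=4.5,fy=4.5,interpolation=2)
cv2.imwrite("pics/seat.png",np.hstack([b,a]))
E
```

```text
t 7.3 p [0.4727 0.1824 0.058 ] yaw_y 112.78 z [ 0. -0. -1.] F [-0.3 -0.6 -0.4] M [ 0.01 -0.   -0.03] op 0.601 g 0.0 v 0.002
t 8.5 p [ 0.4723 -0.022   0.2271] yaw_y 112.44 z [ 0.001 -0.001 -1.   ] F [-0.3  1.2  0.3] M [ 0.03 -0.03  0.05] op 0.602 g 0.0 v 0.079
```

View pics/seat.png

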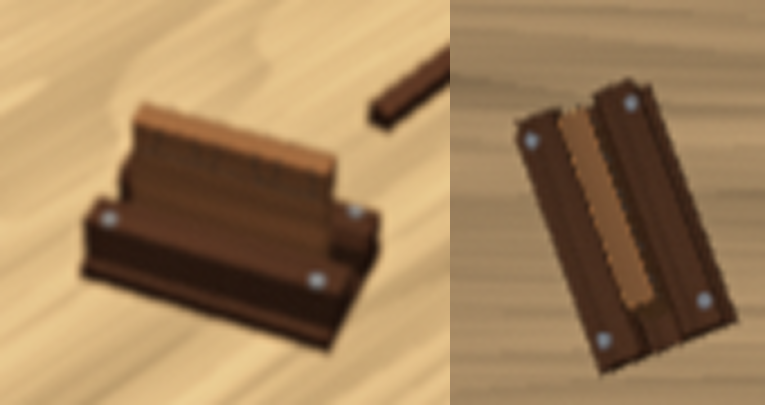

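The board stands in the groove. In the top crop its upper face runs from (575,110) to (640,304). Now I'll check its end margins and height.

```bash
python3 - <<'E'
from h import *
c=load("top","2"); s=load("scene","2")
th=np.radians(22.7);a=np.array([np.cos(th),np.sin(th)]);b=np.array([np.sin(th),-np.cos(th)])
f=lambda X:(np.round((X[:,:2]-[.4727,.1817])@np.c_[a,b]*1e3,1)).tolist()
p=lambda u,v:(215+(u-450)/4.5-.39,180+v/4.5-.39); q=lambda u,v:(290+u/4.5-.39,95+v/4.5-.39)
print("top",f(cast(c,[p(560,115),p(590,106),p(652,300),p(627,308)],.102)))
print("scene",f(cast(s,[q(140,102),q(335,156),q(333,172),q(134,120)],.102)), "screws",f(cast(s,[q(109,218),q(355,211),q(317,280)],.042)))
E
python3 st.py .5781 -.1253 .13 112.5
```

```text
top [[58.6, -4.8], [57.2, 13.1], [-61.1, 8.1], [-60.2, -6.5]]
scene [[-58.0, -4.9], [60.1, -4.2], [63.7, 8.9], [-54.5, 11.1]] screws [[-62.7, 30.8], [67.1, -31.8], [67.0, 31.5]]
t 8.6 p [ 0.4726 -0.018   0.2268] yaw_y 112.69 z [ 0.001  0.    -1.   ] F [0.2 1.1 0.8] M [-0.04 -0.03  0.01] op 0.601 g 0.0 v 0.026
units [ 2.636 -2.681 -2.42 ] yaw u -0.038
```

Both views agree: the board is centred in the groove to within about 2 mm, with its top edge at 102 mm. Next is the mallet at (0.578,-0.125).

```bash
python3 -m handwheel '{"offset":[[0.5,-0.5,0],[0.8,-0.8,0],[0.8,-0.8,0],[0.54,-0.58,0],[0,0,0],[0,0,0],[0,0,-0.5],[0,0,-0.7],[0,0,-0.7],[0,0,-0.5],[0,0,-0.37],[0,0,0]],"angular":[[0,0,0],[0,0,0],[0,0,0],[0,0,0],[0,0,0],[0,0,0],[0,0,0],[0,0,0],[0,0,0],[0,0,0],[0,0,0],[0,0,0]],"hand":[-0.5,-0.5,-0.5,-0.5,-0.5,-0.5,-0.5,-0.5,-0.5,-0.5,-0.5,-0.5]}' 70 >/dev/null; python3 st.py .5781 -.1253 .116 112.5
python3 -m handwheel '{"offset":[[0,0,0],[0,0,0],[0,0,0],[0,0,0],[0,0,0],[0,0,0],[0,0,0],[0,0,0]],"angular":[[0,0,0],[0,0,0],[0,0,0],[0,0,0],[0,0,0],[0,0,0],[0,0,0],[0,0,0]],"hand":[-0.2,0,0.2,0.3,0.5,1,1,1]}' >/dev/null; python3 st.py
```

```text
t 9.8 p [ 0.5774 -0.1233  0.114 ] yaw_y 112.86 z [-0.002  0.001 -1.   ] F [ 0.   0.7 -0.3] M [-0.02  0.   -0.01] op 0.751 g 0.0 v 0.035
units [ 0.018 -0.049  0.05 ] yaw u -0.072
t 10.6 p [ 0.5787 -0.1251  0.1159] yaw_y 112.77 z [ 0.001 -0.    -1.   ] F [-0.5 -0.8  6.2] M [-0.04  0.18  0.03] op 0.262 g 68.1 v 0.002
```

```bash
python3 -m handwheel '{"offset":[[0,0,0.1],[0,0,0.25],[0,0,0.25],[0,0,0.15],[0,0,0],[0,0,0],[0,0,0],[0,0,0],[0,0,0],[0,0,0]],"angular":[[0,0,0],[0,0,0],[0,0,0],[0,0,0],[0,0,0],[0,0,0],[0,0,0],[0,0,0],[0,0,0],[0,0,0]],"hand":[1,1,1,1,1,1,1,1,1,1]}' >/dev/null; python3 st.py
for i in 1 2; do python3 -m handwheel '{"offset":[[0,0,0],[0,0,0]],"angular":[[0,0,0],[0,0,0]],"hand":[1,1]}' >/dev/null; python3 st.py;done
python3 - <<'E'
from rig import r
import cv2,numpy as np
c=r.read_camera("scene");np.savez("scene3.npz",**c); t=r.read_camera("top")["image"]
cv2.imwrite("pics/m1.png",np.hstack([cv2.resize(c["image"][140:270,140:340],None,fx=2.4,fy=2.4,interpolation=2),cv2.resize(t[140:270,310:450],None,fx=2.2,fy=2.4)]))
E
```

```text
t 11.6 p [ 0.5782 -0.1247  0.1451] yaw_y 112.78 z [-0. -0. -1.] F [-0.1 -0.3 -6.1] M [0.02 0.04 0.05] op 0.263 g 69.0 v 0.003
t 11.8 p [ 0.5783 -0.1247  0.1452] yaw_y 112.78 z [ 0. -0. -1.] F [ 0.3  1.3 -6. ] M [ 0.02  0.03 -0.  ] op 0.264 g 69.0 v 0.003
t 12.0 p [ 0.5783 -0.1248  0.1453] yaw_y 112.78 z [ 0. -0. -1.] F [-0.8  0.8 -5.4] M [ 0.    0.01 -0.  ] op 0.262 g 69.0 v 0.002
```

View pics/m1.png

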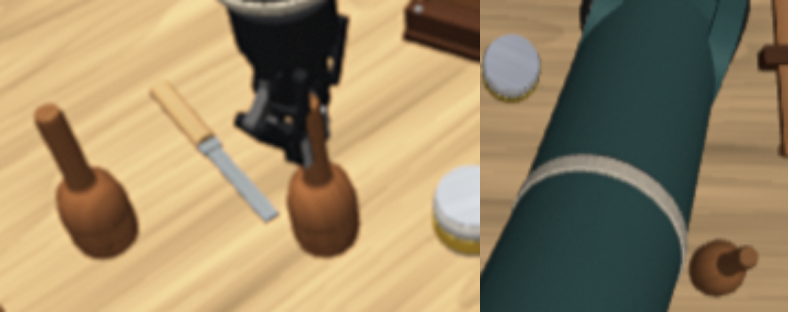

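The first mallet hangs upright, lifted about 30 mm, and pulls 5.5–6 N, so it is probably the heavy one. I'll set it down and feel the other.

```bash
python3 -m handwheel '{"offset":[[0,0,-0.2],[0,0,-0.25],[0,0,-0.15],[0,0,-0.08],[0,0,-0.04],[0,0,-0.02],[0,0,0],[0,0,0]],"angular":[[0,0,0],[0,0,0],[0,0,0],[0,0,0],[0,0,0],[0,0,0],[0,0,0],[0,0,0]],"hand":[1,1,1,1,1,1,1,1]}' >/dev/null; python3 st.py
```

```text
t 12.9 p [ 0.5785 -0.1248  0.1159] yaw_y 112.78 z [ 0.001 -0.    -1.   ] F [-0.6 -0.3 -3. ] M [-0.02  0.03 -0.02] op 0.264 g 69.2 v 0.001
```

```bash
python3 -m handwheel '{"offset":[[0,0,-0.02],[0,0,0],[0,0,0],[0,0,0],[0,0,0],[0,0,0],[0,0,0.4],[0,0,0.7],[0,0,0.8],[0,0,0.7],[0,0,0.2],[0,0,0]],"angular":[[0,0,0],[0,0,0],[0,0,0],[0,0,0],[0,0,0],[0,0,0],[0,0,0],[0,0,0],[0,0,0],[0,0,0],[0,0,0],[0,0,0]],"hand":[1,0.5,0.2,0,-0.3,-0.5,-0.5,-0.5,-0.5,-0.5,-0.5,-0.5]}' >/dev/null; python3 st.py .4204 -.2667 .116 112.8
```

```text
t 14.1 p [ 0.5789 -0.1249  0.2288] yaw_y 112.78 z [ 0.003 -0.    -1.   ] F [-0.5 -0.1 -0.4] M [-0.   -0.02 -0.01] op 0.747 g 0.0 v 0.036
units [-3.962 -3.545 -2.82 ] yaw u 0.004
```

```bash
python3 -m handwheel '{"offset":[[-0.5,-0.45,0],[-0.8,-0.72,0],[-0.8,-0.72,0],[-0.8,-0.72,0],[-0.7,-0.62,0],[-0.36,-0.32,0],[0,0,-0.3],[0,0,-0.6],[0,0,-0.7],[0,0,-0.7],[0,0,-0.5],[0,0,0]],"angular":[[0,0,0],[0,0,0],[0,0,0],[0,0,0],[0,0,0],[0,0,0],[0,0,0],[0,0,0],[0,0,0],[0,0,0],[0,0,0],[0,0,0]],"hand":[-0.5,-0.5,-0.5,-0.5,-0.5,-0.5,-0.5,-0.5,-0.5,-0.5,-0.5,-0.5]}' >/dev/null; python3 st.py .4204 -.2667 .116 112.8
python3 -m handwheel '{"offset":[[0,0,0],[0,0,0],[0,0,0],[0,0,0],[0,0,0],[0,0,0],[0,0,0],[0,0,0]],"angular":[[0,0,0],[0,0,0],[0,0,0],[0,0,0],[0,0,0],[0,0,0],[0,0,0],[0,0,0]],"hand":[-0.2,0,0.2,0.3,0.5,1,1,1]}' >/dev/null; python3 st.py
python3 -m handwheel '{"offset":[[0,0,0.1],[0,0,0.25],[0,0,0.25],[0,0,0.15],[0,0,0],[0,0,0],[0,0,0],[0,0,0],[0,0,0],[0,0,0]],"angular":[[0,0,0],[0,0,0],[0,0,0],[0,0,0],[0,0,0],[0,0,0],[0,0,0],[0,0,0],[0,0,0],[0,0,0]],"hand":[1,1,1,1,1,1,1,1,1,1]}' >/dev/null; python3 st.py
for i in 1 2; do python3 -m handwheel '{"offset":[[0,0,0],[0,0,0]],"angular":[[0,0,0],[0,0,0]],"hand":[1,1]}' >/dev/null; python3 st.py;done
```

```text
t 15.3 p [ 0.4186 -0.2654  0.1119] yaw_y 112.82 z [-0.005  0.002 -1.   ] F [-0.7  0.7  1.3] M [ 0.03  0.03 -0.03] op 0.75 g 0.0 v 0.057
units [ 0.046 -0.033  0.103] yaw u -0.003
t 16.1 p [ 0.4203 -0.2669  0.1155] yaw_y 112.78 z [ 0.001 -0.    -1.   ] F [-1.4  0.   8.7] M [0.18 0.26 0.07] op 0.263 g 68.0 v 0.002
t 17.1 p [ 0.4198 -0.2668  0.1447] yaw_y 112.78 z [-0. -0. -1.] F [-1.2  0.2 -2.6] M [-0.01  0.03 -0.08] op 0.259 g 68.7 v 0.002
t 17.3 p [ 0.4199 -0.2668  0.1448] yaw_y 112.78 z [ 0. -0. -1.] F [-1.2  0.3 -1.9] M [-0.   -0.02 -0.01] op 0.26 g 68.7 v 0.003
t 17.5 p [ 0.4199 -0.2668  0.1449] yaw_y 112.78 z [ 0. -0. -1.] F [-0.5  0.8 -2.3] M [ 0.01  0.02 -0.04] op 0.262 g 68.7 v 0.001
```

The second mallet pulls about 2.3 N, so it is the lighter one and the first is the heavier. I'll set this one down and go back.

```bash
python3 -m handwheel '{"offset":[[0,0,-0.2],[0,0,-0.25],[0,0,-0.15],[0,0,-0.08],[0,0,-0.04],[0,0,-0.02],[0,0,0],[0,0,0]],"angular":[[0,0,0],[0,0,0],[0,0,0],[0,0,0],[0,0,0],[0,0,0],[0,0,0],[0,0,0]],"hand":[1,1,1,1,1,1,1,1]}' >/dev/null; python3 st.py
python3 -m handwheel '{"offset":[[0,0,-0.02],[0,0,0],[0,0,0],[0,0,0],[0,0,0],[0,0,0],[0,0,0.4],[0,0,0.7],[0,0,0.8],[0,0,0.7],[0,0,0.2],[0,0,0]],"angular":[[0,0,0],[0,0,0],[0,0,0],[0,0,0],[0,0,0],[0,0,0],[0,0,0],[0,0,0],[0,0,0],[0,0,0],[0,0,0],[0,0,0]],"hand":[1,0.5,0.2,0,-0.3,-0.5,-0.5,-0.5,-0.5,-0.5,-0.5,-0.5]}' >/dev/null; python3 st.py .5785 -.1248 .116 112.8
```

```text
t 18.3 p [ 0.42   -0.2669  0.1157] yaw_y 112.77 z [ 0.  0. -1.] F [-2.8  1.6  4.9] M [ 0.46  0.71 -0.01] op 0.264 g 69.5 v 0.002
t 19.5 p [ 0.4204 -0.2669  0.2272] yaw_y 112.79 z [ 0.002 -0.    -1.   ] F [-0.2  0.4 -0.1] M [-0.02 -0.01  0.04] op 0.751 g 0.0 v 0.034
units [ 3.954  3.552 -2.78 ] yaw u 0.001
```

```bash
python3 -m handwheel '{"offset":[[0.5,0.45,0],[0.8,0.72,0],[0.8,0.72,0],[0.8,0.72,0],[0.7,0.62,0],[0.35,0.32,0],[0,0,-0.3],[0,0,-0.6],[0,0,-0.7],[0,0,-0.7],[0,0,-0.48],[0,0,0]],"angular":[[0,0,0],[0,0,0],[0,0,0],[0,0,0],[0,0,0],[0,0,0],[0,0,0],[0,0,0],[0,0,0],[0,0,0],[0,0,0],[0,0,0]],"hand":[-0.5,-0.5,-0.5,-0.5,-0.5,-0.5,-0.5,-0.5,-0.5,-0.5,-0.5,-0.5]}' >/dev/null
python3 -m handwheel '{"offset":[[0,0,0],[0,0,0],[0,0,0],[0,0,0],[0,0,0],[0,0,0],[0,0,0],[0,0,0]],"angular":[[0,0,0],[0,0,0],[0,0,0],[0,0,0],[0,0,0],[0,0,0],[0,0,0],[0,0,0]],"hand":[-0.2,0,0.2,0.3,0.5,1,1,1]}' 80 >/dev/null; python3 st.py
python3 -m handwheel '{"offset":[[0,0,0.2],[0,0,0.5],[0,0,0.8],[0,0,0.8],[0,0,0.8],[0,0,0.6],[0,0,0.3],[0,0,0],[0,0,0],[0,0,0]],"angular":[[0,0,0],[0,0,0],[0,0,0],[0,0,0],[0,0,0],[0,0,0],[0,0,0],[0,0,0],[0,0,0],[0,0,0]],"hand":[1,1,1,1,1,1,1,1,1,1]}' >/dev/null; python3 st.py .4727 .1817 .276 112.8
```

```text
t 21.5 p [ 0.5784 -0.1251  0.116 ] yaw_y 112.77 z [ 0.001 -0.    -1.   ] F [-1.6 -1.5  6.1] M [-0.18  0.07 -0.  ] op 0.263 g 77.8 v 0.002
t 22.5 p [ 0.5773 -0.1246  0.2737] yaw_y 112.78 z [-0.002  0.    -1.   ] F [-0.6  0.6 -6.6] M [ 0.01  0.04 -0.  ] op 0.26 g 79.2 v 0.003
units [-2.614  7.657  0.058] yaw u 0.004
```

```bash
python3 -m handwheel '{"offset":[[-0.1,0.3,0],[-0.2,0.6,0],[-0.27,0.8,0],[-0.3,0.9,0],[-0.3,0.9,0],[-0.3,0.9,0],[-0.3,0.9,0],[-0.3,0.9,0],[-0.27,0.7,0],[-0.17,0.46,0],[-0.1,0.3,0],[0,0,0]],"angular":[[0,0,0],[0,0,0],[0,0,0],[0,0,0],[0,0,0],[0,0,0],[0,0,0],[0,0,0],[0,0,0],[0,0,0],[0,0,0],[0,0,0]],"hand":[1,1,1,1,1,1,1,1,1,1,1,1]}' >/dev/null
python3 -m handwheel '{"offset":[[0,0,0],[0,0,0],[0,0,0],[0,0,0],[0,0,0],[0,0,0]],"angular":[[0,0,0],[0,0,0],[0,0,0],[0,0,0],[0,0,0],[0,0,0]],"hand":[1,1,1,1,1,1]}' >/dev/null; python3 st.py .4727 .1817 .276 112.8
python3 - <<'E'
from rig import r
import cv2,numpy as np
b=r.read_camera("scene")["image"]; cv2.imwrite("pics/end.png",cv2.resize(b[20:280,100:450],None,fx=2.2,fy=2.2,interpolation=2))
E
```

```text
t 24.3 p [0.4735 0.1815 0.2753] yaw_y 112.77 z [ 0. -0. -1.] F [-0.2 -0.1 -6.1] M [-0.02  0.06  0.03] op 0.265 g 79.4 v 0.001
units [-0.021  0.004  0.018] yaw u 0.007
```

View pics/end.png

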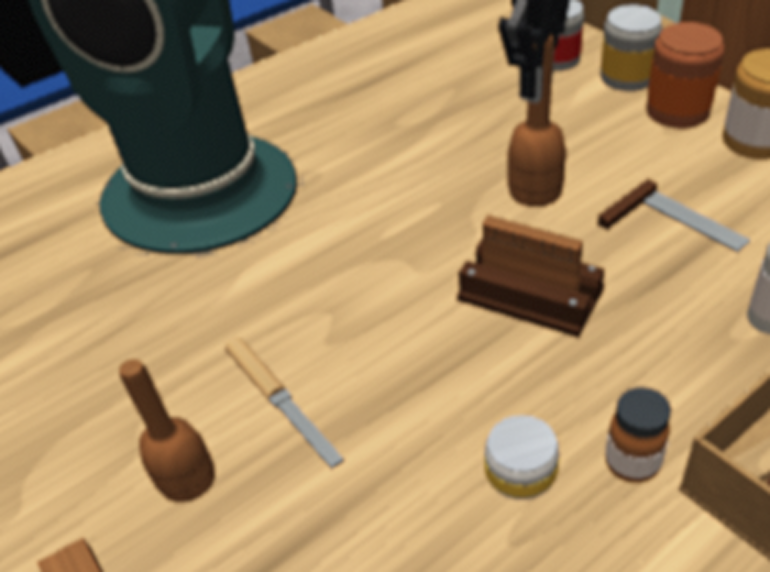

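The heavier mallet, at (537,160), hangs upright above the middle of the seated board at (530,245). The lighter one stands at (170,440), and nothing else has moved.

```bash
python3 -c "from rig import r;print(r.finish_job())"
```

```text
the job is handed in; nothing more can be done
None
```

The job is handed in: the board is seated in the groove, the lighter mallet (about 2.3 N) stands on the bench, and the heavier one (about 6 N) is held still and upright above the middle of the board.

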